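# Load a sample rack into the autosampler's feeder lane

## Robot

A 6-joint arm with a two-finger parallel gripper is mounted at the origin on the work surface. World frame = base frame: x ahead of the robot, y to its left, z up, the work surface at z = 0. Lengths are in m, angles in degrees, forces in N, time in s.
With the tool pointing down it reaches from about 0.35 to 0.875 m from the base axis. Payload 4.2 kg.
Tool frame: the origin (TCP) lies midway between the tips of the shut fingers; the grasp point (between the pads) lies 19 mm behind it; z points along the fingers, y is the line along which they close (so a half turn about z gives the same grasp; the last joint's range is limited). The gripper opens to 87 mm and grips with 3 to 60 N. Pads are 19 mm wide; open, the fingers measure 117 mm over their backs; the gripper's body (75 mm by 190 mm) begins 51 mm behind the grasp point.
Start: joints at [-49.297, 22.042, 0.453, 0, -68.411, -14.817], TCP at [0.273, -0.562, 0.223] pointing down, gripper open.
Joint ranges: [-179.83, 179.83], [-69.29, 118.12], [-61.27, 80.66], [-181.25, 117.63], [-171.15, -9.14], [-177.46, 177.46]. Speed limits (degrees/s): [159.86, 159.86, 180, 180, 180, 180].

## Interface

Orientations are given as a 3x3 rotation matrix whose columns are the frame's x, y, z axes.
In Python, from station import r, cams gives the robot as it stands.
- The arm moves only by the tool play_rows, never from a script. Its argument "commands" is text: rows parted by semicolons, each of 6 numbers parted by spaces: the shift along the world's x, y, z normalised to -1 to 1, where 1 is 30 mm, then the turn, a rotation vector about the world's x, y, z normalised to -1 to 1, where 1 is 0.15 rad. A call has 1 to 20 rows; each row shifts and turns the commanded pose from where the row before left it; what a row does not reach is not made up. A row lasts 1/10 s, in which the tool goes at most 50 mm and 8.59 degrees, less where a joint would pass 70% of its speed; a pose out of reach is approached as far as the arm can. A call with a number of a shift or a turn outside -1 to 1 is refused whole. A call with a gripper value outside its range is refused whole. "grip" is the finger opening in mm, from 0 to 87, set as the call begins (left out, the last holds). The fingers move at their own pace and stop on an object; the grip force is fixed at half the most. Time passes only in rows, so rows that do not move let the fingers close. It gives the time, the measured TCP pose, the force, the opening and the grip force at its end, in the units of the state.
- r.sense(): the state, without advancing time (a new reading comes with each control period).
- cams.capture(name): name is "side" or "top" or "wrist"; returns (picture, depth): 400x640x3 uint8, blue, green, red; 400x640 float32, m along the optical axis (not along the pixel's ray), 0 where there is no reading.
- cams.camera_info(name): a dict with "mtx" (3x3 intrinsics, pixels), "k1" (the pictures are not rectified: a ray, as slopes to the right and down, at radius r is drawn at 1 + k1 r^2 times it, then the intrinsics apply), "R" (3x3) and "t" (3): a world point X has camera coordinates R X + t. Camera axes: x right, y down, z forward; pixel columns grow to the right and rows downward; lengths in m; the calibration is good to about 2 mm. A picture is of the moment at which its call begins: read the wrist's pose just before it. camera_info takes no time and is no camera call; for the wrist camera it gives the pose at the moment of the call.
- r.finish_job(): hands the job in; it is judged then, once.
The state is a dict: "time_s": time; "joints": joint angles; "joint_velocities": joint speeds; "effort": joint torques, N m; "tcp_pos": TCP position; "ee_rot": TCP orientation; "wrist_force": force on the tool from outside, world axes, zero at the start; "moment": the same for the moment, N m; "gripper_width": opening from 0.0 (shut) to 1.0 (fully open); "gripper_force": force on a finger pad.
Only numpy, scipy, OpenCV 4.12 (cv2) and the standard library are available. Lean on these libraries where they do the work, as an engineer would, in place of code of your own. Each camera call takes 0.05 s, during which the arm holds its last target. There are 200 camera calls.

## Task

Load the narrow five-vial rack into the autosampler: set it down upright in the open end of the feeder lane, then push it gently along the lane, past the sprung pawl, until the pawl snaps out behind it and holds it against the plunger. Let the rack alone work the pawl, do not lean on the feeder or drive the rack hard into its stop, let go, and leave the other things near it where they stand.

Things in the scene. Friction and masses are not known exactly. Their poses are not given: they have to be found in the camera images.
- rack_mid (a point): the narrow sample rack: white plastic, one row of five capped vials held firmly in it. Body 130 mm long (its x) x 30 mm wide (its y) x 62 mm high, flat side and end faces; caps rise to 78 mm above its foot. 0.18 to 0.35 kg. Point at the centre of the body, 31 mm above its foot, z up. Alike both ways round. Take it across its width, 45 to 50 mm above its foot
- loader: the autosampler's rack feeder, fixed to the bench. Origin at bench level on the lane's centre line; x = the way in, from the open end towards the white sampling unit (from x = 182 mm, 85 mm high, mast 200 mm); z up. Lane: straight channel, open above, floor 8 mm over the bench, from x = -190 (no end wall) to 122 mm, rails 34.4 mm apart, 22 mm high, with lips flared to 45 mm apart at 29 mm
- lane_entry (a point): point on the lane floor at its open end (loader x = -120 mm, 8 mm over the bench), axes as the loader's: set the rack down with its centre within 10 mm of it along x, head clear of the pawl. The rest of the feeder's numbers are given in loader x for the rack's centre
- lane_home (a point): point on the lane floor (loader x = 65 mm) under the centre of a latched rack at the middle setting of the stop plate. That steel plate, left of the lane, carries pawl and plunger as one and is clamped up to 15 mm either way along x, not measured: all its numbers shift alike. Its bracket (top 42 mm over the bench) begins 75 mm beyond this point; else nothing near the lane is over 29 mm high
- stop_face (a point): middle-setting place of the sprung plunger's face, loader x = 120 mm, 30 mm over the bench, mid-lane. It meets the rack's head at rack centre x = 55 mm, pushes back with 2 N rising to 6 N and bottoms hard at 70.5 mm; it is delicate and bears 15 N at most. Pushing the rack in takes 2 to 11 N in all, more only once the plunger has bottomed. It drives a latched rack back to about 65 mm
- pawl (a joint): the sprung steel pawl, reaching 10 mm into the rack's path from the left, 13 to 24 mm over the bench, at loader x -22 to 0 mm. 0 rad = fully out across the lane; swung aside it grows, about 0.2 to 0.33 while the rack's side drags along it, 0.5 at most. It snaps back out behind the rack's tail when the rack's centre is at about 68 mm (middle setting), after which the rack cannot go back
- wide_rack_mid (a point): the other rack, twice as wide, two rows of five capped vials: 130 x 58 x 62 mm body, caps to 78 mm; it does not fit the lane. Point at the centre of its body, 31 mm up; x along its length
- spare_vial_mid (a point): a single capped vial, 23 mm wide, 72 mm high, standing on the bench; point at its centre
- cup_c_mid (a point): lidded sample cup, 52 mm wide, 63 mm high; point 28 mm up
- beaker_mid (a point): empty glass beaker, 68 mm wide, 90 mm high; point at its centre
- marker_mid (a point): marker pen lying on the bench, 130 mm long, 12 mm thick; point on its axis
Mind the look-alikes: they are no part of the job. What is shaped like the part that bears rack_mid but pink is not meant.

How it is judged (in metres and radians):
On the way, in this order (a step that is already met when the one before it is completed fails the run):
1. the rack stands upright in the lane at its open end, short of the pawl (x of rack_mid in the frame of loader between -0.145 and -0.088 m and y of rack_mid in the frame of loader between -0.004 and 0.004 m and z of rack_mid in the frame of loader between 0.034 and 0.044 m and angle between the x axis of rack_mid and the x axis of loader, either way round below 0.06 rad and angle between rack_mid's own z axis and vertical below 0.08 rad and value of joint pawl below 0.05 rad), for 0.2 s.
2. the rack, standing in the lane, holds the pawl aside as it is pushed by (x of rack_mid in the frame of loader between -0.088 and 0.09 m and y of rack_mid in the frame of loader between -0.004 and 0.004 m and z of rack_mid in the frame of loader between 0.034 and 0.044 m and angle between the x axis of rack_mid and the x axis of loader, either way round below 0.06 rad and angle between rack_mid's own z axis and vertical below 0.08 rad and value of joint pawl above 0.18 rad), for 0.2 s.
At the end, for the whole second after the job is handed in: the rack stands in the lane beyond the pawl (its centre 47 to 90 mm along the loader's x, within 4 mm of the lane's centre line, foot on the lane floor within 5 mm, along the lane within 0.06 rad, upright within 0.08 rad), the pawl is fully out behind it (under 0.06 rad), and it is at rest, let go (x of rack_mid in the frame of loader between 0.047 and 0.09 m and y of rack_mid in the frame of loader between -0.004 and 0.004 m and z of rack_mid in the frame of loader between 0.034 and 0.044 m and angle between the x axis of rack_mid and the x axis of loader, either way round below 0.06 rad and angle between rack_mid's own z axis and vertical below 0.08 rad and value of joint pawl below 0.06 rad and linear speed of rack below 0.01 m/s); the robot touches nothing.
It fails at once if the rack is driven or dropped against the feeder with more than 40 N (contact force between rack and loader above 40 N).
It fails at once if the rack is rammed on the plunger with more than 15 N (contact force between rack and plunger_c0 above 15 N).
It fails at once if the gripper or the arm presses on the feeder itself with more than 8 N (contact force between any of the fingers, the arm and loader above 8 N).
It fails at once if another of the listed loose things is shifted more than 30 mm (distance of any of wide_rack_mid, spare_vial_mid, cup_c_mid, beaker_mid, marker_mid from where it was at the start of the episode above 0.03 m).
It also fails if it takes over 72 s, if anything falls off the work surface, if the arm or the gripper's body presses on something with over 40 N, if the wrist force passes 120 N, or if a joint passes its speed limit or range.

## Working session

There is one attempt and no reset: what is moved stays moved. The work goes in short steps, Python scripts to look and compute and a tool call to move; the robot and the scene stay as the last step left them, time stands still between calls to the robot, and variables do not carry over. Pictures are saved under pics/ and viewed, at most 10 in all, crops included, and the job is handed in when it is done.

Besides the shell and the picture viewer there is one more tool, called after "Request:" as name(argument=value, ...) on one line, values as JSON. play_rows: Moves the arm, as the interface text tells. Scaled input: -1 to 1 covers 30 mm each way for a shift and 0.15 rad each way for a turn. Its arguments: {"type":"object","properties":{"commands":{"type":"string"},"grip":{"type":"number"}},"required":["commands"]}

```bash
mkdir -p pics && cat > h.py <<'E'
import numpy as np, cv2
from station import r, cams
def grab(name):
    ci=cams.camera_info(name); p,d=cams.capture(name); return ci,p,d
def ray(ci,u,v):
    K=np.array(ci["mtx"]);a=np.array([(u-K[0,2])/K[0,0],(v-K[1,2])/K[1,1]]);b=a.copy()
    for _ in range(20): b=a/(1+ci["k1"]*(b@b))
    R=np.array(ci["R"]);t=np.array(ci["t"]).ravel()
    return -R.T@t, R.T@np.array([b[0],b[1],1.])
def atz(ci,u,v,z):
    o,w=ray(ci,u,v); return o+w*(z-o[2])/w[2]
def atd(ci,u,v,d):
    o,w=ray(ci,u,v); return o+w*d
def proj(ci,X):
    R=np.array(ci["R"]);t=np.array(ci["t"]).ravel();c=R@np.array(X)+t;s=c[:2]/c[2];s=s*(1+ci["k1"]*(s@s));K=np.array(ci["mtx"])
    return K[0,0]*s[0]+K[0,2],K[1,1]*s[1]+K[1,2]
E
python3 - <<'E'
from h import *
import pickle
for n in ("top","side"):
    ci,p,d=grab(n); cv2.imwrite(f"pics/{n}0.png",p); pickle.dump((ci,p,d),open(f"{n}0.pkl","wb"))
    print(n,ray(ci,320,200),np.array(ci["mtx"])[0,0])
s=r.sense();print(s["time_s"],s["tcp_pos"],s["ee_rot"])
E
```

```text
top (array([ 0.39265422, -0.02496794,  1.02132909]), array([ 0.17010271, -0.0063282 , -0.98546772])) 379.0006085216556
side (array([-0.10955816, -0.94539741,  0.77897557]), array([ 0.47463348,  0.68770279, -0.54940172])) 497.8129065996169
0.1 [ 0.27263993 -0.56180007  0.22155982] [[-8.99735911e-01 -4.36433646e-01 -9.81251726e-04]
 [-4.36434732e-01  8.99734231e-01  1.74327723e-03]
 [ 1.22040929e-04  1.99674146e-03 -9.99997999e-01]]
```

View pics/top0.png

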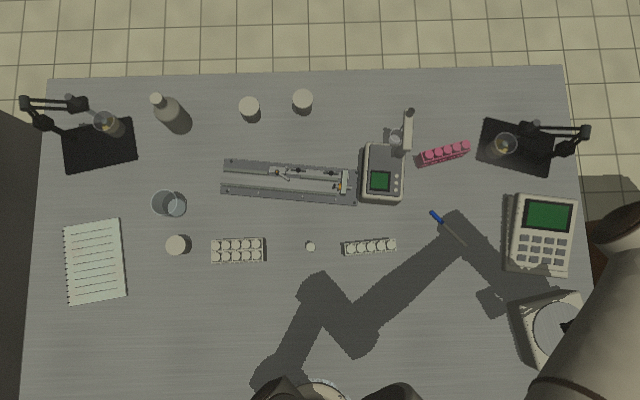

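View pics/side0.png

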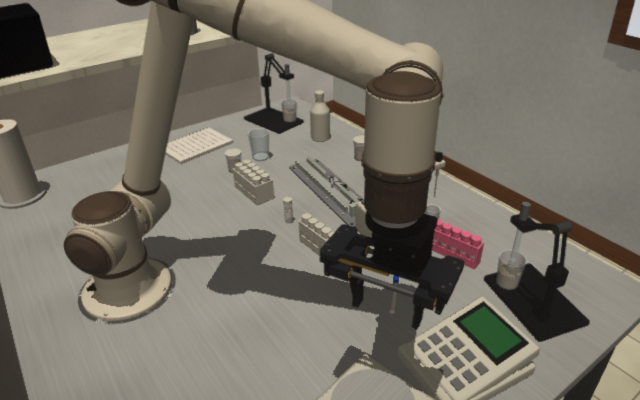

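The top view shows the feeder running from its open end at about (221,177) to the sampling unit at (383,172). The narrow white rack is at (370,246) and the wide rack at (237,250). The vial is at (310,246), and the pink look-alike is at (444,152). I'll enlarge these next.

```bash
python3 - <<'E'
from h import *
import pickle
ci,p,d=pickle.load(open("top0.pkl","rb"))
c=p[140:270,210:410]; cv2.imwrite("pics/topc.png",cv2.resize(c,None,fx=4,fy=4,interpolation=cv2.INTER_CUBIC))
E
```

```text
(no output)
```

View pics/topc.png

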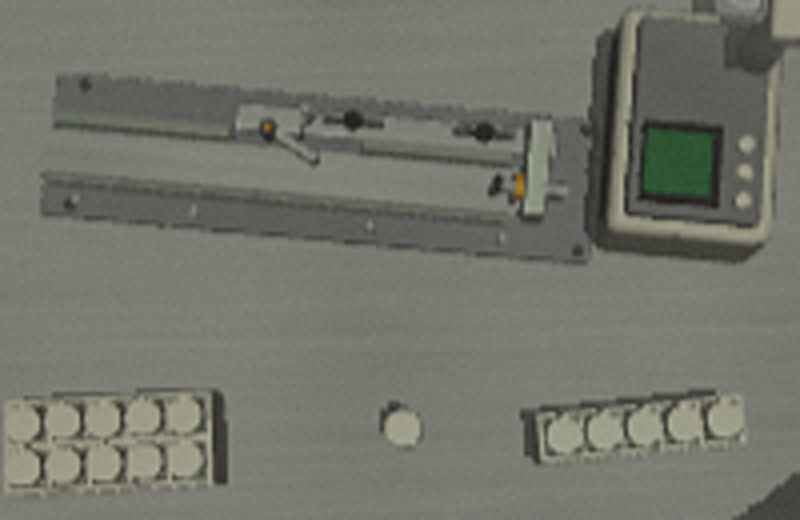

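The crop shows the rack caps running from (565,433) to (725,418) in crop pixels. The lane runs between (49,150) and (515,188), with the pawl near (295,150).

```bash
python3 - <<'E'
from h import *
import pickle
ci,p,d=pickle.load(open("top0.pkl","rb"))
P=lambda x,y,z:atz(ci,210+x/4,140+y/4,z)
f=lambda a:np.round(a,4)
A=P(565,433,.078);B=P(725,418,.078);M=P(645,426,.078)
print("rack",f(A),f(B),f(M),np.linalg.norm(A-B),np.degrees(np.arctan2(*(B-A)[1::-1])))
u1,l1,u2,l2=P(55,126,.029),P(42,174,.029),P(515,163,.029),P(515,213,.029)
for q in(u1,l1,u2,l2):print(f(q))
a=(u1+l1)/2;b=(u2+l2)/2
print("dirs",[np.degrees(np.arctan2(*(e-s)[1::-1])) for s,e in((u1,u2),(l1,l2),(a,b))],f(a),f(b),np.linalg.norm(a-b))
print("plunger face",f(P(495,186,.03)), "pawl pivot",f(P(268,128,.026)),"tip",f(P(316,160,.024)))
E
```

```text
rack [ 0.4322 -0.1048  0.078 ] [ 0.4386 -0.2043  0.078 ] [ 0.4351 -0.1545  0.078 ] 0.0996679743295588 -86.31962067758535
[0.6492 0.2255 0.029 ]
[0.6164 0.2338 0.029 ]
[ 0.6148 -0.0831  0.029 ]
[ 0.5807 -0.0818  0.029 ]
dirs [np.float64(-96.3679802660833), np.float64(-96.45168322435946), np.float64(-96.41030881464175)] [0.6328 0.2297 0.029 ] [ 0.5978 -0.0824  0.029 ] 0.31405418879999575
plunger face [ 0.5993 -0.0691  0.03  ] pawl pivot [0.6444 0.0824 0.026 ] tip [0.6219 0.0505 0.024 ]
```

Request:
play_rows(commands="0.39 0.97 -0.05 0 0 0.563;0.39 0.97 -0.05 0 0 0.563;0.39 0.97 -0.05 0 0 0.563;0.39 0.97 -0.05 0 0 0.563;0.39 0.97 -0.05 0 0 0.563;0.39 0.97 -0.05 0 0 0.563;0.39 0.97 -0.05 0 0 0.563;0.39 0.97 -0.05 0 0 0.563;0.39 0.97 -0.05 0 0 0.563;0.39 0.97 -0.05 0 0 0.563;0.39 0.97 -0.05 0 0 0.563;0.39 0.97 -0.05 0 0 0.563;0.39 0.97 -0.05 0 0 0.563;0.39 0.97 -0.05 0 0 0.563;0 0 0 0 0 0;0 0 0 0 0 0", grip=87)

```text
time_s: 1.7
tcp_pos: [0.4365, -0.1544, 0.2012]
ee_rot: [[0.064, -0.998, -0.001], [-0.998, -0.064, 0.0], [-0.0, 0.001, -1.0]]
wrist_force: [-0.5, 0.1, -1.2]
gripper_width: 1.007
gripper_force: 0.0
```

```bash
python3 - <<'E'
from h import *
import pickle
s=r.sense();print(s["time_s"],s["tcp_pos"],s["ee_rot"],s["wrist_force"],s["joints"])
ci,p,d=grab("wrist");pickle.dump((ci,p,d),open("w1.pkl","wb"));cv2.imwrite("pics/w1.png",p);print(ray(ci,320,200))
E
```

```text
1.7 [ 0.43648173 -0.15436443  0.20124079] [[ 6.41199244e-02 -9.97941714e-01 -9.85708565e-04]
 [-9.97942188e-01 -6.41200492e-02  9.55242695e-05]
 [-1.58531335e-04  9.77555153e-04 -9.99999510e-01]] [-0.49930486  0.05682773 -1.20862734] [ 7.10754997e-01  7.21581011e+00 -2.31623253e+01 -7.15160580e-03
 -5.96782695e+01  2.96918616e+00]
(array([ 0.44157458, -0.2399793 ,  0.36324216]), array([-0.02550487,  0.32367856, -0.94603528]))
```

View pics/w1.png

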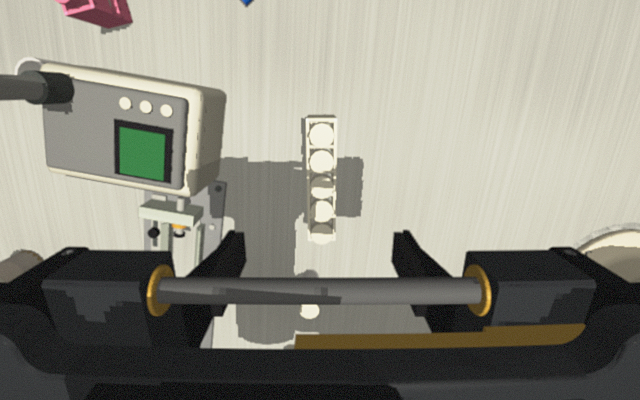

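The wrist view has the rack below, with caps from (321,133) to about (319,232) and body edges at columns 305 and 336.

```bash
python3 - <<'E'
from h import *
import pickle
ci,p,d=pickle.load(open("w1.pkl","rb"))
f=lambda a:np.round(a,4)
for q in((321,134),(321,159),(321,210)): print("cap",f(atz(ci,*q,.078)),f(atd(ci,*q,d[q[1],q[0]])))
for q in((305,117),(337,117),(304,225),(336,225)): print("body top",f(atz(ci,*q,.062)))
g=cv2.cvtColor(p,cv2.COLOR_BGR2GRAY);c=p[105:255,265:380]
cv2.imwrite("pics/w1c.png",cv2.resize(c,None,fx=4,fy=4,interpolation=cv2.INTER_CUBIC))
E
```

```text
cap [ 0.4372 -0.2067  0.078 ] [ 0.4372 -0.2066  0.0772]
cap [ 0.4357 -0.1833  0.078 ] [ 0.4357 -0.1834  0.0782]
cap [ 0.4322 -0.1319  0.078 ] [ 0.4322 -0.1322  0.0786]
body top [ 0.4534 -0.22    0.062 ]
body top [ 0.4227 -0.222   0.062 ]
body top [ 0.4487 -0.1076  0.062 ]
body top [ 0.4145 -0.1098  0.062 ]
```

View pics/w1c.png

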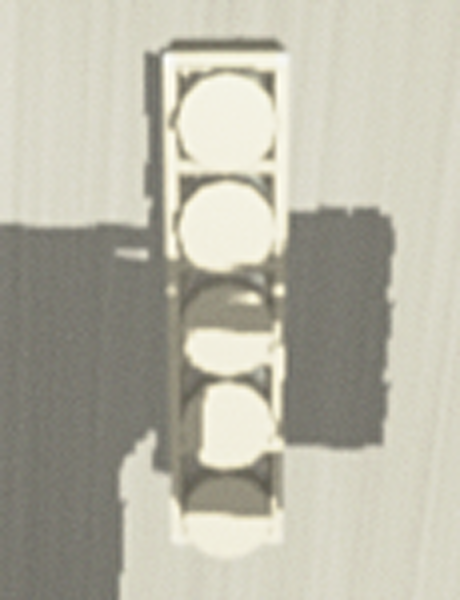

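Request:
play_rows(commands="-0.04 -0.01 -0.9 0 0 0;-0.04 -0.01 -0.9 0 0 0;0 0 -0.9 0 0 0;0 0 -0.9 0 0 0;0 0 -0.8 0 0 0;0 0 -0.6 0 0 0;0 0 -0.4 0 0 0;0 0 -0.3 0 0 0;0 0 0 0 0 0;0 0 0 0 0 0")

```text
time_s: 2.75
tcp_pos: [0.4345, -0.1559, 0.0308]
ee_rot: [[0.062, -0.998, 0.0], [-0.998, -0.062, -0.0], [0.0, -0.0, -1.0]]
wrist_force: [0.3, 0.0, 0.3]
gripper_width: 1.001
gripper_force: 0.0
```

Request:
play_rows(commands="0 0 0 0 0 0;0 0 0 0 0 0;0 0 0 0 0 0;0 0 0 0 0 0;0 0 0 0 0 0;0 0 0 0 0 0;0 0 0 0 0 0;0 0 0 0 0 0;0 0 0 0 0 0;0 0 0 0 0 0", grip=20)

```text
time_s: 3.75
tcp_pos: [0.4341, -0.1554, 0.0305]
ee_rot: [[0.063, -0.998, -0.0], [-0.998, -0.063, 0.0], [-0.0, 0.0, -1.0]]
wrist_force: [-1.5, 0.5, -0.2]
gripper_width: 0.342
gripper_force: 30.0
```

Request:
play_rows(commands="0 0 0.4 0 0 0;0 0 0.8 0 0 0;0 0 0.9 0 0 0;0 0 0.9 0 0 0;0.58 0.955 0.3 0 0 -0.106;0.58 0.955 0 0 0 -0.106;0.58 0.955 0 0 0 -0.106;0.58 0.955 0 0 0 -0.106;0.58 0.955 0 0 0 -0.106;0.58 0.955 0 0 0 -0.106;0.58 0.955 0 0 0 -0.106;0.58 0.955 0 0 0 -0.106;0.58 0.955 0 0 0 -0.106;0.58 0.955 0 0 0 -0.106;0.58 0.955 0 0 0 -0.106;0 0 0 0 0 0;0 0 0 0 0 0")

```text
time_s: 5.45
tcp_pos: [0.6247, 0.16, 0.1277]
ee_rot: [[-0.111, -0.994, -0.003], [-0.994, 0.111, -0.001], [0.001, 0.003, -1.0]]
wrist_force: [-0.7, -0.4, -3.6]
gripper_width: 0.338
gripper_force: 30.0
```

```bash
python3 - <<'E'
from h import *
import pickle
s=r.sense();print(s["time_s"],s["tcp_pos"],s["ee_rot"],s["wrist_force"],s["gripper_width"])
ci,p,d=grab("wrist");pickle.dump((ci,p,d),open("w2.pkl","wb"));cv2.imwrite("pics/w2.png",p)
E
```

```text
5.45 [0.62466298 0.15996036 0.12770283] [[-0.11077289 -0.99383972 -0.00346123]
 [-0.99384476  0.11077703 -0.00102611]
 [ 0.00140321  0.00332626 -0.99999348]] [-0.6855527  -0.39489969 -3.59560023] 0.3377332319472153
```

View pics/w2.png

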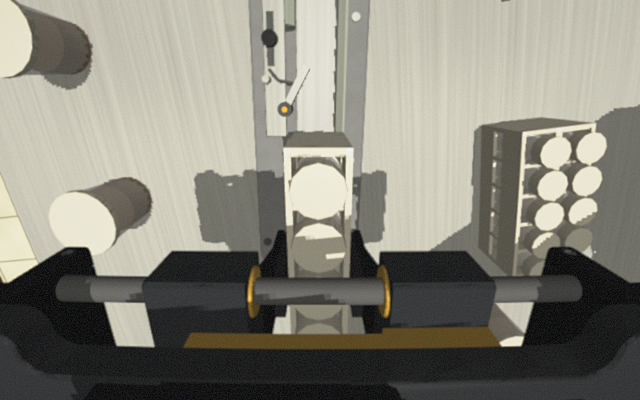

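The wrist view has the rack held squarely over the lane, with the pawl pivot at (285,109) and its tip at (309,70). I'll enlarge the lane ahead of the rack.

```bash
python3 - <<'E'
from h import *
import pickle
ci,p,d=pickle.load(open("w2.pkl","rb"))
c=p[0:150,235:385];cv2.imwrite("pics/w2c.png",cv2.resize(c,None,fx=4,fy=4,interpolation=cv2.INTER_CUBIC))
E
```

```text
(no output)
```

View pics/w2c.png

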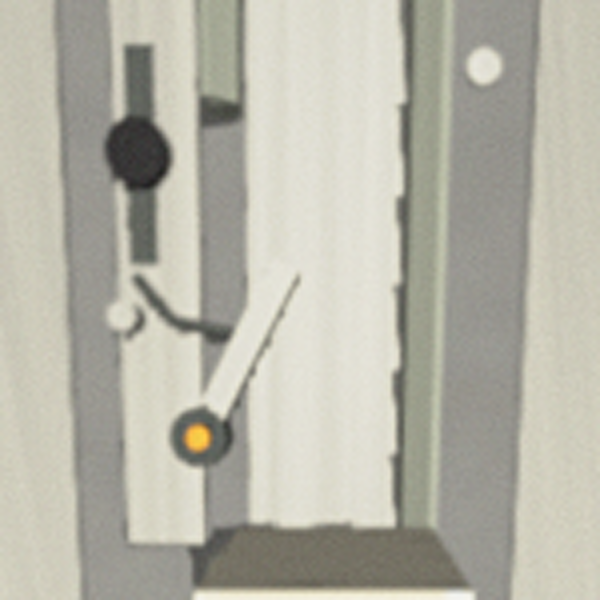

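The crop shows the lip outer edges at (197,30) on the left and (447,30) to (438,480) on the right. The inner edges are at 245 and 410. The pawl pivot is at (198,437) and its tip at (299,275).

```bash
python3 - <<'E'
from h import *
import pickle
ci,p,d=pickle.load(open("w2.pkl","rb"))
P=lambda x,y,z:atz(ci,235+x/4,y/4,z)
th=np.radians(-96.41);e=np.array([np.cos(th),np.sin(th)]);n=np.array([-e[1],e[0]])
O=np.array([.6116,.0405])
L=lambda q:np.round([(q[:2]-O)@e,(q[:2]-O)@n],4)
for k,q in dict(Lout=(197,30,.029),Rout=(447,30,.029),Rout2=(438,480,.029),Rout3=(443,250,.029),Lin=(245,30,.022),Rin=(410,30,.022),Rin2=(402,480,.022),pivot=(198,437,.028),tip=(299,275,.024),leftbase=(58,10,.008),leftbase2=(84,540,.008)).items(): 
    X=P(*q);print(k,np.round(X,4),L(X))
# rack head top edge (body top z=tcp-.030+.062)
z=.1277-.0305+.062
for q in((195,592),(472,590)):print("head",L(P(*q,z)))
print("tcp",L(np.array([.6247,.16])))
c=[(0,0)];
E
```

```text
Lout [0.6334 0.0069 0.029 ] [0.0309 0.0255]
Rout [0.5862 0.0122 0.029 ] [ 0.031  -0.0221]
Rout2 [0.5953 0.0959 0.029 ] [-0.0532 -0.0224]
Rout3 [0.5904 0.0513 0.029 ] [-0.0084 -0.0223]
Lin [0.6246 0.0062 0.022 ] [0.0327 0.0168]
Rin [0.5926 0.0097 0.022 ] [ 0.0327 -0.0154]
Rin2 [0.6024 0.0956 0.022 ] [-0.0537 -0.0153]
pivot [0.6439 0.0817 0.028 ] [-0.0446  0.0275]
tip [0.6194 0.0524 0.024 ] [-0.0127  0.0064]
leftbase [ 0.6627 -0.0056  0.008 ] [0.0401 0.056 ]
leftbase2 [0.6752 0.1019 0.008 ] [-0.0681  0.0564]
head [-0.0557  0.0144]
head [-0.0554 -0.0153]
tcp [-0.1202 -0.0003]
```

Request:
play_rows(commands="0.023 0 -0.9 0 0 0;0 0 -0.9 0 0 0;0 0 -0.5 0 0 0;0 0 -0.3 0 0 0;0 0 -0.2 0 0 0;0 0 -0.1 0 0 0;0 0 0 0 0 0;0 0 0 0 0 0")

```text
time_s: 6.3
tcp_pos: [0.6265, 0.1597, 0.043]
ee_rot: [[-0.111, -0.994, 0.001], [-0.994, 0.111, 0.0], [-0.0, -0.001, -1.0]]
wrist_force: [1.1, 0.0, -3.3]
gripper_width: 0.341
gripper_force: 30.0
```

Request:
play_rows(commands="0 0 -0.03 0 0 0;0 0 -0.02 0 0 0;0 0 0 0 0 0;0 0 0 0 0 0")

```text
time_s: 6.7
tcp_pos: [0.6265, 0.1599, 0.0413]
ee_rot: [[-0.111, -0.994, 0.0], [-0.994, 0.111, 0.0], [-0.0, -0.0, -1.0]]
wrist_force: [0.9, 0.1, -2.2]
gripper_width: 0.342
gripper_force: 30.0
```

Request:
play_rows(commands="0 0 -0.04 0 0 0;0 0 -0.04 0 0 0;0 0 0 0 0 0;0 0 0 0 0 0")

```text
time_s: 7.1
tcp_pos: [0.6265, 0.1598, 0.0386]
ee_rot: [[-0.111, -0.994, 0.0], [-0.994, 0.111, 0.0], [-0.0, -0.0, -1.0]]
wrist_force: [1.4, 0.4, -3.0]
gripper_width: 0.345
gripper_force: 30.0
```

Request:
play_rows(commands="0 0 -0.03 0 0 0;0 0 0 0 0 0;0 0 0 0 0 0")

```text
time_s: 7.4
tcp_pos: [0.6265, 0.1598, 0.0385]
ee_rot: [[-0.111, -0.994, 0.001], [-0.994, 0.111, 0.0], [-0.0, -0.001, -1.0]]
wrist_force: [-1.3, 0.6, 3.8]
gripper_width: 0.339
gripper_force: 30.0
```

Request:
play_rows(commands="0 0 0 0 0 0;0 0 0 0 0 0;0 0 0 0 0 0;0 0 0 0 0 0", grip=42)

```text
time_s: 7.8
tcp_pos: [0.6263, 0.1596, 0.0375]
ee_rot: [[-0.111, -0.994, -0.0], [-0.994, 0.111, -0.0], [0.0, 0.0, -1.0]]
wrist_force: [-0.0, -0.0, -0.4]
gripper_width: 0.473
gripper_force: 0.0
```

```bash
python3 - <<'E'
from h import *
import pickle
s=r.sense();print(s["time_s"],s["tcp_pos"],s["wrist_force"],s["gripper_width"]*87)
ci,p,d=grab("wrist");pickle.dump((ci,p,d),open("w3.pkl","wb"))
cv2.imwrite("pics/w3.png",cv2.resize(p[0:250,220:400],None,fx=2.4,fy=2.4,interpolation=cv2.INTER_CUBIC))
E
```

```text
7.8 [0.62627426 0.15956073 0.0374922 ] [-0.01238303 -0.04904579 -0.4144686 ] 41.151747186287984
```

View pics/w3.png

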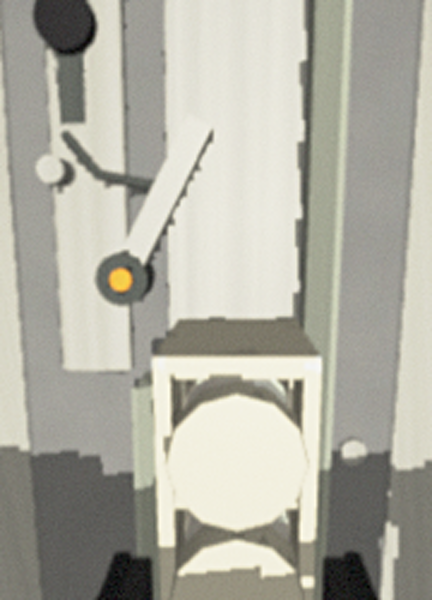

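The rack stands straight in the lane with the pawl fully out. I'll check its centring from rack edges (152,355) and (320,355) and the right lip's outer edge at about (337,340).

```bash
python3 - <<'E'
from h import *
import pickle
ci,p,d=pickle.load(open("w3.pkl","rb"))
P=lambda x,y,z:atz(ci,220+x/2.4,y/2.4,z)
th=np.radians(-96.41);e=np.array([np.cos(th),np.sin(th)]);n=np.array([-e[1],e[0]])
O=np.array([.6116,.0405])
L=lambda q:np.round([(q[:2]-O)@e,(q[:2]-O)@n],4)
for k,q in dict(hl=(152,356,.070),hr=(321,356,.070),Lout=(133,420,.029),Rout=(337,300,.029),Rout2=(349,20,.029),tip=(212,130,.024),pivot=(121,279,.028)).items(): print(k,L(P(*q)))
print("tcp",L(np.array([.6263,.1596])))
E
```

```text
hl [-0.0554  0.016 ]
hr [-0.0553 -0.0139]
Lout [-0.0775  0.0258]
Rout [-0.0492 -0.0219]
Rout2 [ 0.0081 -0.0222]
tip [-0.0127  0.0065]
pivot [-0.0446  0.0274]
tcp [-0.12    0.0013]
```

Request:
play_rows(commands="0.013 0 0 0 0 0;0 0 0 0 0 0;0 0 0 0 0 0;0 0 0 0 0 0;0 0 0 0 0 0", grip=20)

```text
time_s: 8.35
tcp_pos: [0.6267, 0.1597, 0.0377]
ee_rot: [[-0.111, -0.994, -0.0], [-0.994, 0.111, -0.0], [0.0, 0.0, -1.0]]
wrist_force: [0.2, -0.5, 0.2]
gripper_width: 0.343
gripper_force: 30.0
```

Request:
play_rows(commands="-0.011 -0.1 0 0 0 0;-0.011 -0.1 0 0 0 0;-0.011 -0.1 0 0 0 0;-0.011 -0.1 0 0 0 0;-0.011 -0.1 0 0 0 0;-0.011 -0.1 0 0 0 0;-0.011 -0.1 0 0 0 0;-0.011 -0.1 0 0 0 0;-0.011 -0.1 0 0 0 0;-0.011 -0.1 0 0 0 0")

```text
time_s: 9.35
tcp_pos: [0.6232, 0.1302, 0.0377]
ee_rot: [[-0.112, -0.994, -0.0], [-0.994, 0.112, 0.001], [-0.001, 0.0, -1.0]]
wrist_force: [-2.6, 5.2, -0.5]
gripper_width: 0.343
gripper_force: 30.0
```

Request:
play_rows(commands="-0.011 -0.1 0 0 0 0;-0.011 -0.1 0 0 0 0;-0.011 -0.1 0 0 0 0;-0.011 -0.1 0 0 0 0;-0.011 -0.1 0 0 0 0;-0.011 -0.1 0 0 0 0;-0.011 -0.1 0 0 0 0;-0.011 -0.1 0 0 0 0;-0.011 -0.1 0 0 0 0;-0.011 -0.1 0 0 0 0")

```text
time_s: 10.35
tcp_pos: [0.62, 0.0993, 0.0377]
ee_rot: [[-0.111, -0.994, -0.0], [-0.994, 0.111, -0.0], [0.0, 0.0, -1.0]]
wrist_force: [-2.7, 2.6, -0.4]
gripper_width: 0.342
gripper_force: 30.0
```

Request:
play_rows(commands="-0.019 -0.166 0 0 0 0;-0.019 -0.166 0 0 0 0;-0.019 -0.166 0 0 0 0;-0.019 -0.166 0 0 0 0;-0.019 -0.166 0 0 0 0;-0.019 -0.166 0 0 0 0;-0.019 -0.166 0 0 0 0;-0.019 -0.166 0 0 0 0;-0.019 -0.166 0 0 0 0;-0.019 -0.166 0 0 0 0")

```text
time_s: 11.35
tcp_pos: [0.6143, 0.0494, 0.0377]
ee_rot: [[-0.111, -0.994, -0.0], [-0.994, 0.111, -0.0], [0.0, 0.0, -1.0]]
wrist_force: [-2.2, 3.8, -0.8]
gripper_width: 0.344
gripper_force: 30.0
```

Request:
play_rows(commands="-0.019 -0.166 0 0 0 0;-0.019 -0.166 0 0 0 0;-0.019 -0.166 0 0 0 0;-0.019 -0.166 0 0 0 0;-0.019 -0.166 0 0 0 0;-0.019 -0.166 0 0 0 0;-0.019 -0.166 0 0 0 0;0 0 0 0 0 0;0 0 0 0 0 0")

```text
time_s: 12.25
tcp_pos: [0.6099, 0.0139, 0.0377]
ee_rot: [[-0.112, -0.994, -0.002], [-0.994, 0.112, -0.001], [0.001, 0.001, -1.0]]
wrist_force: [-3.2, -2.0, -0.1]
gripper_width: 0.343
gripper_force: 30.0
```

Request:
play_rows(commands="-0.008 -0.066 0 0 0 0;-0.008 -0.066 0 0 0 0;-0.008 -0.066 0 0 0 0;-0.008 -0.066 0 0 0 0;-0.008 -0.066 0 0 0 0;-0.008 -0.066 0 0 0 0")

```text
time_s: 12.85
tcp_pos: [0.609, 0.0031, 0.0377]
ee_rot: [[-0.111, -0.994, -0.0], [-0.994, 0.111, 0.0], [-0.0, 0.0, -1.0]]
wrist_force: [-1.4, 2.6, -1.9]
gripper_width: 0.341
gripper_force: 30.0
```

Request:
play_rows(commands="-0.004 -0.033 0 0 0 0;-0.004 -0.033 0 0 0 0;-0.004 -0.033 0 0 0 0;-0.004 -0.033 0 0 0 0;-0.004 -0.033 0 0 0 0;-0.004 -0.033 0 0 0 0")

```text
time_s: 13.45
tcp_pos: [0.6082, -0.0029, 0.0377]
ee_rot: [[-0.111, -0.994, -0.0], [-0.994, 0.111, -0.0], [0.0, 0.0, -1.0]]
wrist_force: [-1.2, 1.5, -1.9]
gripper_width: 0.342
gripper_force: 30.0
```

Request:
play_rows(commands="-0.004 -0.033 0 0 0 0;-0.004 -0.033 0 0 0 0;-0.004 -0.033 0 0 0 0;-0.004 -0.033 0 0 0 0")

```text
time_s: 13.85
tcp_pos: [0.6079, -0.0064, 0.0378]
ee_rot: [[-0.112, -0.994, 0.0], [-0.994, 0.112, 0.001], [-0.001, -0.0, -1.0]]
wrist_force: [-2.6, 4.6, -1.7]
gripper_width: 0.342
gripper_force: 30.0
```

Request:
play_rows(commands="-0.004 -0.033 0 0 0 0;-0.004 -0.033 0 0 0 0;-0.004 -0.033 0 0 0 0;0 0 0 0 0 0")

```text
time_s: 14.25
tcp_pos: [0.6075, -0.0095, 0.0377]
ee_rot: [[-0.111, -0.994, 0.0], [-0.994, 0.111, 0.0], [-0.0, -0.0, -1.0]]
wrist_force: [-2.5, 4.7, -2.2]
gripper_width: 0.341
gripper_force: 30.0
```

Request:
play_rows(commands="-0.004 -0.033 0 0 0 0;-0.004 -0.033 0 0 0 0;-0.004 -0.033 0 0 0 0;0 0 0 0 0 0")

```text
time_s: 14.65
tcp_pos: [0.6071, -0.0123, 0.0378]
ee_rot: [[-0.111, -0.994, 0.0], [-0.994, 0.111, 0.001], [-0.001, -0.0, -1.0]]
wrist_force: [-2.5, 5.0, -0.4]
gripper_width: 0.345
gripper_force: 30.0
```

Request:
play_rows(commands="-0.002 -0.017 0 0 0 0;-0.002 -0.017 0 0 0 0;0 0 0 0 0 0")

```text
time_s: 14.95
tcp_pos: [0.6071, -0.0131, 0.0378]
ee_rot: [[-0.111, -0.994, 0.0], [-0.994, 0.111, 0.001], [-0.001, -0.0, -1.0]]
wrist_force: [-2.6, 4.7, -1.8]
gripper_width: 0.342
gripper_force: 30.0
```

Request:
play_rows(commands="-0.002 -0.017 0 0 0 0;-0.002 -0.017 0 0 0 0;0 0 0 0 0 0")

```text
time_s: 15.25
tcp_pos: [0.607, -0.0141, 0.0378]
ee_rot: [[-0.111, -0.994, 0.0], [-0.994, 0.111, 0.001], [-0.001, -0.0, -1.0]]
wrist_force: [-2.8, 5.8, -2.5]
gripper_width: 0.341
gripper_force: 30.0
```

Request:
play_rows(commands="-0.002 -0.017 0 0 0 0;-0.002 -0.017 0 0 0 0;0 0 0 0 0 0")

```text
time_s: 15.55
tcp_pos: [0.6068, -0.015, 0.0378]
ee_rot: [[-0.111, -0.994, 0.0], [-0.994, 0.111, 0.001], [-0.001, -0.0, -1.0]]
wrist_force: [-2.9, 5.1, -2.6]
gripper_width: 0.343
gripper_force: 30.0
```

Request:
play_rows(commands="-0.002 -0.017 0 0 0 0;0 0 0 0 0 0")

```text
time_s: 15.75
tcp_pos: [0.6068, -0.0155, 0.0378]
ee_rot: [[-0.111, -0.994, 0.0], [-0.994, 0.111, 0.001], [-0.001, -0.0, -1.0]]
wrist_force: [-2.6, 6.3, -2.0]
gripper_width: 0.338
gripper_force: 30.0
```

Request:
play_rows(commands="-0.002 -0.017 0 0 0 0;0 0 0 0 0 0")

```text
time_s: 15.95
tcp_pos: [0.6067, -0.016, 0.0378]
ee_rot: [[-0.111, -0.994, 0.0], [-0.994, 0.111, 0.001], [-0.001, -0.0, -1.0]]
wrist_force: [-3.2, 6.4, -1.9]
gripper_width: 0.342
gripper_force: 30.0
```

Request:
play_rows(commands="-0.002 -0.017 0 0 0 0;0 0 0 0 0 0")

```text
time_s: 16.15
tcp_pos: [0.6067, -0.0165, 0.0378]
ee_rot: [[-0.111, -0.994, 0.0], [-0.994, 0.111, 0.001], [-0.001, -0.0, -1.0]]
wrist_force: [-2.4, 6.1, -1.7]
gripper_width: 0.342
gripper_force: 30.0
```

Request:
play_rows(commands="-0.002 -0.017 0 0 0 0;0 0 0 0 0 0")

```text
time_s: 16.35
tcp_pos: [0.607, -0.017, 0.0378]
ee_rot: [[-0.112, -0.994, 0.001], [-0.994, 0.112, 0.001], [-0.001, -0.001, -1.0]]
wrist_force: [-2.2, 4.1, -2.9]
gripper_width: 0.345
gripper_force: 30.0
```

Request:
play_rows(commands="0 0 0 0 0 0;0 0 0 0 0 0")

```text
time_s: 16.55
tcp_pos: [0.607, -0.0172, 0.0378]
ee_rot: [[-0.113, -0.994, 0.001], [-0.994, 0.113, 0.001], [-0.001, -0.001, -1.0]]
wrist_force: [-1.7, 5.0, -2.5]
gripper_width: 0.344
gripper_force: 30.0
```

Request:
play_rows(commands="-0.002 -0.013 0 0 0 0;0 0 0 0 0 0")

```text
time_s: 16.75
tcp_pos: [0.6069, -0.0176, 0.0378]
ee_rot: [[-0.113, -0.994, 0.001], [-0.994, 0.113, 0.001], [-0.001, -0.001, -1.0]]
wrist_force: [-2.2, 5.3, -2.5]
gripper_width: 0.345
gripper_force: 30.0
```

Request:
play_rows(commands="0.002 0.017 0 0 0 0;0.002 0.017 0 0 0 0;0.002 0.017 0 0 0 0;0.002 0.017 0 0 0 0;0 0 0 0 0 0;0 0 0 0 0 0")

```text
time_s: 17.35
tcp_pos: [0.6071, -0.0158, 0.0378]
ee_rot: [[-0.112, -0.994, 0.001], [-0.994, 0.112, 0.001], [-0.001, -0.001, -1.0]]
wrist_force: [-1.9, 5.3, -2.7]
gripper_width: 0.339
gripper_force: 30.0
```

Request:
play_rows(commands="0.002 0.017 0 0 0 0;0.002 0.017 0 0 0 0;0 0 0 0 0 0;0 0 0 0 0 0")

```text
time_s: 17.75
tcp_pos: [0.6071, -0.0154, 0.0378]
ee_rot: [[-0.112, -0.994, 0.001], [-0.994, 0.112, -0.0], [0.0, -0.001, -1.0]]
wrist_force: [-0.8, 1.9, -3.2]
gripper_width: 0.34
gripper_force: 30.0
```

The force fell away as I backed off, so the pawl is holding the rack. Now I'll let go and lift.

Request:
play_rows(commands="0 0 0 0 0 0;0 0 0 0 0 0;0 0 0 0 0 0;0 0 0 0 0 0;0 0 0 0 0 0", grip=55)

```text
time_s: 18.25
tcp_pos: [0.6071, -0.0152, 0.038]
ee_rot: [[-0.111, -0.994, 0.001], [-0.994, 0.111, -0.0], [0.0, -0.001, -1.0]]
wrist_force: [0.2, 0.6, -0.6]
gripper_width: 0.614
gripper_force: 0.0
```

Request:
play_rows(commands="0 0 0.2 0 0 0;0 0 0.6 0 0 0;0 0 0.9 0 0 0;0 0 0.9 0 0 0;0 0 0.9 0 0 0;-0.6 0 0.6 0 0 0;-0.9 0 0.3 0 0 0;-0.9 0 0.3 0 0 0;-0.9 0 0.3 0 0 0;-0.9 0 0.3 0 0 0;-0.9 0 0 0 0 0;0 0 0 0 0 0;0 0 0 0 0 0")

```text
time_s: 19.55
tcp_pos: [0.4539, -0.0151, 0.1977]
ee_rot: [[-0.111, -0.994, 0.002], [-0.994, 0.111, 0.0], [-0.001, -0.002, -1.0]]
wrist_force: [-0.4, 0.5, -0.1]
gripper_width: 0.631
gripper_force: 0.0
```

```bash
python3 - <<'E'
from h import *
s=r.sense();print(s["time_s"],s["tcp_pos"],s["wrist_force"])
ci,p,d=grab("top");cv2.imwrite("pics/t2.png",cv2.resize(p[135:265,210:410],None,fx=4,fy=4,interpolation=cv2.INTER_CUBIC))
E
```

```text
19.55 [ 0.45392745 -0.01506949  0.19769936] [-0.43576778  0.54525531 -0.12064182]
```

View pics/t2.png

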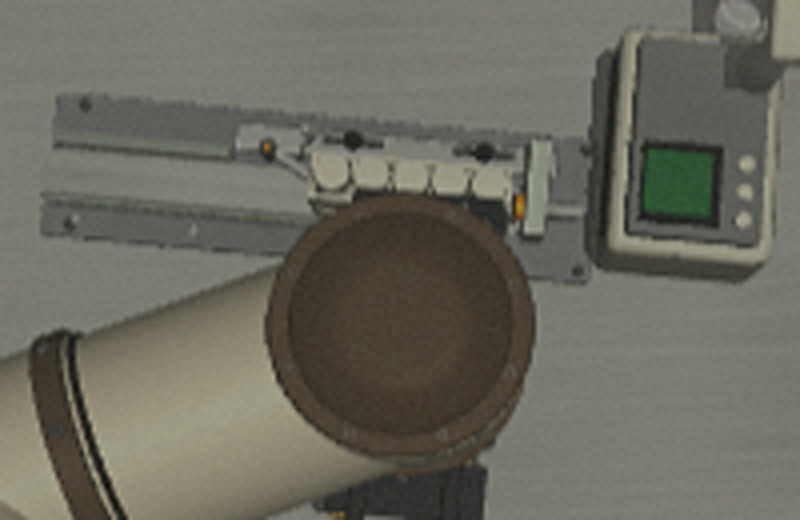

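The rack is against the plunger at (515,205). The pawl, from (268,148) to (310,175), lies at its original angle behind the rack's tail. The job can be handed in.

```bash
python3 -c "
from station import r
print(r.finish_job())"
```

```text
the job is handed in; nothing more can be done
None
```

The rack is in the feeder lane against the plunger with the pawl out behind it, the gripper has let go and is clear, and I handed the job in at about 20 s; no verdict came back.

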